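# Send the fossil mount down the viewing chute

## Robot

A 6-joint arm with a two-finger parallel gripper is mounted at the origin on the work surface. World frame = base frame: x ahead of the robot, y to its left, z up, the work surface at z = 0. Lengths are in mm, angles in rad, forces in N, time in s.
With the tool pointing down it reaches from about 350 to 975 mm from the base axis. Payload 7.1 kg.
Tool frame: the origin (TCP) lies at the very end of the fingers, on their centre line; the grasp point (between the pads) lies 19 mm behind it; y points along the fingers, z is the direction in which the jaws open and shut, and the axes are right-handed (so a half turn about y gives the same grasp; the last joint's range is limited). The gripper opens to 88 mm and grips with 3 to 60 N. Pads are 20 mm wide; open, the fingers measure 115 mm over their backs; the gripper's body (75 mm by 178 mm) begins 61 mm behind the grasp point.
Start: joints at [1.157, 0.423, 1.63, -0, 1.089, -0.019], TCP at [240.357, 576.917, 222.675] pointing down, gripper open.
Joint ranges: [-3, 3], [-0.9, 2.11], [0.09, 2.58], [-1.31, 4.45], [0.11, 2.69], [-2.54, 2.54]. Speed limits (rad/s): [2.39, 2.39, 3.01, 3.14, 3.14, 3.14].

## Interface

Orientations are given as a rotation vector (axis times angle).
In Python, from workcell import ctrl gives the robot as it stands.
- The arm moves only by the shell command python3 -m jog 'ROWS'. ROWS is JSON, a list of rows, each a list of 3 entries, a list of its own where there are three numbers: the opening, from 0 (shut) to 1 (fully open), then the shift along the tool's x, y, z in cm, then the turn, a rotation vector about the tool's x, y, z in rad. In form: [[claw, [dx, dy, dz], [wx, wy, wz]], ...]. A call has 1 to 8 rows; each row is the pose to reach, as a shift and turn from the pose commanded when the call began, along the tool's axes at that moment; what a row does not reach only later rows make up. A row lasts 1/10 s, in which the tool goes at most 50 mm and 8.59 degrees, less where a joint would pass 70% of its speed; a pose out of reach is approached as far as the arm can. A call with a gripper value outside its range is refused whole. The fingers move at their own pace and stop on an object; the grip force is fixed at half the most. Time passes only in rows, so rows that repeat a pose let the fingers close. It gives the time, the measured TCP pose, the force and the opening at its end, in the units of the state.
- ctrl.get_obs(): the state, without advancing time (a new reading comes with each control period).
- ctrl.get_image(name): name is "scene" or "side" or "wrist"; returns a dict with "color" (420x560x3 uint8, red, green, blue), "z_map" (420x560 float32, mm along the optical axis (not along the pixel's ray), 0 where there is no reading), "fx", "fy", "cx", "cy" (pixels), "pose" (4x4, takes a point from camera to world coordinates). Camera axes: x right, y down, z forward; pixel columns grow to the right and rows downward; lengths in mm; the calibration is good to about 2 mm. A picture is of the moment at which its call begins.
- ctrl.close_job(): hands the job in, once; it reports no verdict.
The state is a dict: "t": time; "qpos": joint angles; "qvel": joint speeds; "joint_torque": joint torques, N m; "ee_pos": TCP position; "orientation": TCP orientation; "ft_force": force on the tool from outside, world axes, zero at the start; "moment": the same for the moment, N m; "width": finger opening in mm.
Only numpy, scipy, OpenCV 4.12 (cv2) and the standard library are available. Lean on these libraries where they do the work, as an engineer would, in place of code of your own. Each camera call takes 0.05 s, during which the arm holds its last target.

## Task

Take the fossil mount with the narrow rounded nose and put it into the top half of the sloping chute, nose pointing downhill, then let go there so that it slides by itself all the way down into the seat at the foot. Leave the full-width fossil mount and the jar where they are.

Things in the scene. Friction and masses are not known exactly. Their poses are not given: they have to be found in the camera images.
- mount: Mount to send down (mm). Plywood base 88 long, 12 thick, T-shaped in plan: nose 28 wide, rounded, from x -44 to 10; head 46 wide, x 10 to 44. On it a grey stone 40 (x) by 26 (y), over the origin, top 48 above the underside, with a raised spiral; grip its sides, 26 apart (y), at height 14 to 46. Origin: centre of the underside; -x towards the nose, z up. Lies flat; 0.1 to 0.2 kg.
- slide: Aluminium chute, 28 degree slope (mm). Origin: mid floor at the foot stop; x uphill along the floor, z square to it. Floor x 0 to 250 (top end 152 above table); walls 14 high, 4 thick, 68 apart, funnel to 40 at x 52 to 30: head jams, nose enters. Mount let go on the floor, its x along the slide's x, origin at x 140 to 210, slides home alone to x 44. Keep fingertips over 14 off the floor.
- wide_mount: Bystander (mm): the same stone (40 x 26, top at 48) on a plain rectangular plywood base 88 long, 46 wide, 12 thick, with no nose. Origin: centre of the underside, x along its length, z up.
- jar: Bystander: round glass specimen jar with a grey lid, 54 mm in diameter, 55 mm high, standing upright. Origin: centre of the underside.
Mind the look-alikes: they are no part of the job. What is shaped like the mount but yellow is not meant.

How it is judged:
By the outcome, as a careful person would: the job done as asked, in the order asked, and still so for the second after the job is handed in, with the robot touching nothing.
It also fails if it takes over 38 s, if anything falls off the work surface, if the arm or the gripper's body presses on something with over 40 N, if the wrist force passes 120 N, or if a joint passes its speed limit or range.

## Working session

There is one attempt and no reset: what is moved stays moved. The work goes in short steps, Python scripts to look and compute and a shell command to move; the robot and the scene stay as the last step left them, time stands still between calls to the robot, and variables do not carry over. Pictures are saved under pics/ and viewed, and the job is handed in when it is done.

```bash
mkdir -p pics; ls
cat > h.py <<'E'
import numpy as np, cv2, pickle
from workcell import ctrl
def grab(n,tag):
    im=ctrl.get_image(n); pickle.dump(im,open(f'{tag}.pkl','wb'))
    cv2.imwrite(f'pics/{tag}.png',im['color'][:,:,::-1]); return im
def pts(im):
    z=im['z_map'];h,w=z.shape;u,v=np.meshgrid(np.arange(w),np.arange(h))
    P=np.stack([(u-im['cx'])/im['fx']*z,(v-im['cy'])/im['fy']*z,z],-1)
    T=np.array(im['pose']);return P@T[:3,:3].T+T[:3,3]
E
python3 - <<'E'
from h import *
for n in ['scene','side']:
    im=grab(n,n+'1');print(n,im['fx'],np.round(im['pose'],3).tolist())
o=ctrl.get_obs();print(o)
E
```

```text
pics
scene 524.1449624713262 [[-0.107, 0.702, -0.704, 1326.874], [0.994, 0.077, -0.074, -0.687], [0.002, -0.708, -0.706, 804.191], [0.0, 0.0, 0.0, 1.0]]
side 530.9153301338993 [[-0.989, -0.109, 0.097, 505.049], [-0.146, 0.743, -0.653, 561.649], [-0.001, -0.66, -0.751, 825.625], [0.0, 0.0, 0.0, 1.0]]
{'t': 0.1, 'qpos': array([ 1.15700895e+00,  4.23774840e-01,  1.63062861e+00,  1.97176549e-05,
        1.08856767e+00, -1.90062520e-02]), 'qvel': array([-0.00137205, -0.00050264, -0.00173367, -0.0001739 , -0.00025213,
        0.00059124]), 'joint_torque': array([ 4.34576332e-04, -5.45618784e+01, -2.74327791e+01,  6.45427289e-02,
        1.87613012e-02, -6.01926718e-05]), 'ee_pos': array([240.15004449, 576.47214446, 221.9670069 ]), 'orientation': array([-1.54986458,  0.31000739, -0.30951297]), 'ft_force': array([-0.48273203,  0.57387127,  0.38221529]), 'moment': array([0.02060006, 0.03593599, 0.01664963]), 'width': 87.69289352535237}
```

View pics/scene1.png

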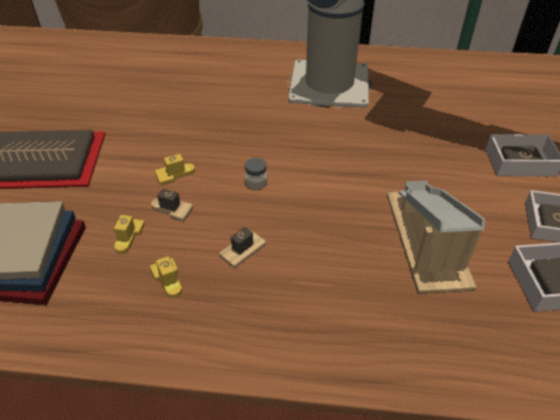

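View pics/side1.png

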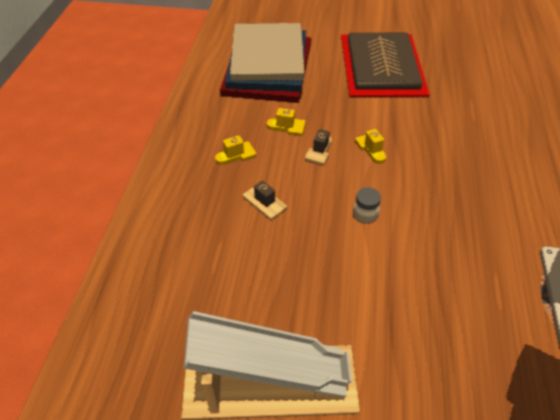

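Run:
```python
import cv2,numpy as np
a=cv2.imread('pics/scene1.png');b=cv2.imread('pics/side1.png')
c=[a[180:230,140:210],a[220:275,210:280],b[120:175,285:355],b[172:227,235:305]]
c=[cv2.resize(x,(400,300),interpolation=cv2.INTER_CUBIC) for x in c]
cv2.imwrite('pics/crop1.png',np.vstack([np.hstack(c[:2]),np.hstack(c[2:])]))
```

```text
(no output)
```

View pics/crop1.png

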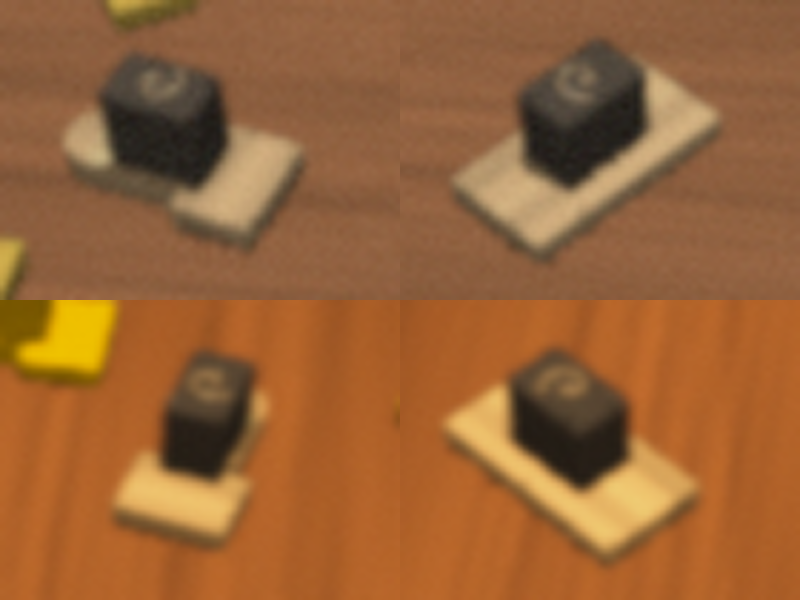

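Candidates in the scene view are the wooden mounts at (172,205) and (242,245), plus yellow copies at (175,168), (127,231) and (168,275). The crop shows that (172,205) has the narrow rounded nose (image left) and a wider head, so it is the mount. (242,245) is a plain rectangle, so it is the wide mount. Next I measure poses.

```bash
cat > m.py <<'E'
from h import *
def blob(tag,box,zlo,zhi):
    im=pickle.load(open(tag+'.pkl','rb'));P=pts(im);x0,x1,y0,y1=box
    Q=P[y0:y1,x0:x1].reshape(-1,3);C=im['color'][y0:y1,x0:x1].reshape(-1,3)
    k=(Q[:,2]>zlo)&(Q[:,2]<zhi);return Q[k],C[k]
E
python3 - <<'E'
from m import *
for tag,bm,bw in [('scene1',(148,196,184,222),(215,270,224,268)),('side1',(300,338,124,168),(238,290,176,220))]:
    for nm,b in (('mount',bm),('wide',bw)):
        for lo,hi in ((42,56),(8,16)):
            Q,C=blob(tag,b,lo,hi)
            r=cv2.minAreaRect(Q[:,:2].astype(np.float32));print(tag,nm,lo,len(Q),np.round(Q.mean(0),1),r)
    im=pickle.load(open(tag+'.pkl','rb'));P=pts(im);k=np.isfinite(P[...,2])&(im['z_map']>0)
    # slide
# slide in both
for tag,b in (('scene1',(380,490,170,300)),('side1',(170,370,300,420))):
    im=pickle.load(open(tag+'.pkl','rb'));Q,C=blob(tag,b,15,250);C=C.astype(int)
    hsv=cv2.cvtColor(C.astype(np.uint8)[None],cv2.COLOR_RGB2HSV)[0]
    k=hsv[:,1]<60
    G=Q[k];print(tag,len(G),G.min(0),G.max(0))
    np.save(tag+'_slide.npy',G)
    # plane fit with slope 28: ransac
    rng=np.random.default_rng(0);best=(0,)
    for i in range(2000):
        a,b_,c=G[rng.choice(len(G),3,False)];n=np.cross(b_-a,c-a);L=np.linalg.norm(n)
        if L<1: continue
        n/=L;n*=np.sign(n[2])
        if n[2]<.8 or n[2]>.95: continue
        d=(G-a)@n;s=(abs(d)<1.5).sum()
        if s>best[0]: best=(s,n,a,abs(d)<1.5)
    F=G[best[3]];m=F.mean(0);n=np.linalg.svd(F-m)[2][2];n*=np.sign(n[2])
    print(best[0],'n',n,'slope',np.degrees(np.arccos(n[2])),'uphill az',np.degrees(np.arctan2(-n[1],-n[0])),m)
    r=cv2.minAreaRect(F[:,:2].astype(np.float32));print(r)
    ux=np.array([-n[0],-n[1],0]);ux/=np.linalg.norm(ux);x=ux*n[2]+np.array([0,0,np.hypot(n[0],n[1])]);y=np.cross(n,x)
    c=np.stack([(G-m)@x,(G-m)@y,(G-m)@n],1)
    print('floor y range/x range',np.percentile(c[best[3]],[1,50,99],axis=0)); print('all',np.percentile(c,[.5,50,99.5],axis=0))
    print('axis z=0 pt x offset', -m[2]/x[2])
E
```

```text
scene1 mount 42 187 [ 551.4 -321.5   47.1] ((550.1212768554688, -321.5740051269531), (39.491539001464844, 27.840543746948242), 77.62677764892578)
scene1 mount 8 331 [ 556.2 -310.    11.6] ((548.4331665039062, -321.46868896484375), (91.80402374267578, 48.80389404296875), 73.70044708251953)
scene1 wide 42 224 [ 649.3 -148.    47.2] ((647.4019165039062, -148.03204345703125), (27.32390594482422, 40.78147888183594), 51.28499984741211)
scene1 wide 8 491 [ 657.4 -148.6   11.5] ((647.5244750976562, -148.201416015625), (46.82255554199219, 89.81483459472656), 51.578086853027344)
side1 mount 42 171 [ 548.3 -318.1   48.9] ((548.5025024414062, -320.5550231933594), (45.03234100341797, 26.69318199157715), 76.3736572265625)
side1 mount 8 279 [ 559.2 -307.4   12.9] ((559.342041015625, -338.7347717285156), (67.31861877441406, 136.7474365234375), 15.00851821899414)
side1 wide 42 231 [ 645.9 -144.6   48.6] ((646.6522216796875, -147.09390258789062), (28.126737594604492, 42.18311309814453), 55.28526306152344)
side1 wide 8 449 [ 642.  -135.2   12.9] ((646.923095703125, -147.09609985351562), (47.62893295288
[... 724 characters left out ...]
2222597504
side1 7970 [454.41512749 169.52412128  33.36457204] [688.82276597 281.74293698 168.01624949]
4949 n [-0.46180118 -0.08641726  0.88276369] slope 28.02243595960288 uphill az 10.59922368825623 [583.82482553 224.89856206  99.78984751]
((574.1837158203125, 225.89242553710938), (223.01255798339844, 74.36337280273438), 10.622804641723633)
floor y range/x range [[-1.32259435e+02 -3.30623395e+01 -1.48909019e+00]
 [ 4.12007259e+00  6.06900355e-02  5.95066527e-03]
 [ 1.13490717e+02  3.87830752e+01  1.43283202e+00]]
all [[-135.43847157  -33.94354371   -2.70393284]
 [   0.91012496    1.40355416    0.47961011]
 [ 114.64823331   39.92890761   16.3144447 ]]
axis z=0 pt x offset -212.4014022682221
```

Run:
```python
from h import *
for az in (10.7,11.0,11.3):
  a=np.radians(az);s=np.radians(28)
  x=np.array([np.cos(a)*np.cos(s),np.sin(a)*np.cos(s),np.sin(s)]);y=np.array([-np.sin(a),np.cos(a),0]);n=np.cross(x,y)
  O=np.array([0,0,34.6])
  for t in('scene1','side1'):
    G=np.load(t+'_slide.npy');c=np.stack([(G)@x,(G)@y,(G)@n],1)
    # set x from max, n from median
    h=c[:,2]-np.median(c[:,2])
    print(az,t,'n med',np.median(c[:,2]),'xmax',np.percentile(c[:,0],99.5))
    xr=c[:,0].max()
    for lo,hi in((-60,-10),(-120,-60),(-180,-120)):
        k=(c[:,0]>xr+lo)&(c[:,0]<xr+hi)
        r=k&(h>10.5)&(h<17);yy=c[r,1];mid=np.median(c[k,1])
        L=yy[yy<mid];R=yy[yy>mid]
        print(lo,len(L),len(R),np.percentile(L,[5,50,95]).round(1) if len(L) else 0,np.percentile(R,[5,50,95]).round(1) if len(R) else 0)
```

```text
10.7 scene1 n med -201.81852980070323 xmax 706.5363518272749
-60 39 34 [74.3 75.9 79.1] [145.9 147.1 149. ]
-120 36 36 [74.8 76.3 79.2] [146.2 147.4 149.3]
-180 34 32 [74.8 76.3 79.5] [146.7 147.9 149.9]
10.7 side1 n med -200.34124194427227 xmax 704.8767442422569
-60 63 135 [78.3 79.4 80.8] [147.7 150.  152. ]
-120 52 150 [78.6 79.8 80.9] [147.6 150.5 152.2]
-180 57 138 [78.5 79.9 81.1] [148.2 150.5 152.5]
11.0 scene1 n med -202.10186371550134 xmax 707.0952022285867
-60 37 34 [70.7 72.3 75.6] [142.3 143.6 145.3]
-120 38 35 [71.5 73.  75.8] [142.9 144.1 146. ]
-180 35 32 [71.6 73.2 76.4] [143.5 144.9 146.9]
11.0 side1 n med -200.61818292088572 xmax 705.456434021174
-60 64 134 [74.6 75.9 77.2] [144.1 146.4 148.4]
-120 52 148 [75.2 76.5 77.5] [144.3 147.1 148.9]
-180 57 137 [75.4 76.9 78. ] [145.1 147.5 149.6]
11.3 scene1 n med -202.36957408395705 xmax 707.661619445921
-60 36 34 [67.1 68.7 72. ] [138.7 140.1 141.7]
-120 39 33 [68.1 69.6 72.4] [139.6 140.9 142.7]
-180 35 32 [68.5 70.3 73.3] [140.5 141.8 143.8]
11.3 side1 n med -200.88022038892598 xmax 705.9462392241484
-60 65 133 [71.  72.3 73.6] [140.6 142.8 144.8]
-120 51 146 [71.8 73.2 74.1] [141.  143.9 145.5]
-180 58 135 [72.4 73.9 75. ] [142.  144.4 146.7]
```

```bash
cat > g.py <<'E'
from h import *
from scipy.spatial.transform import Rotation as R
MC=np.array([549.3,-321,0]);MAZ=76.0
AZ=10.7
def mk(yv,zv):
    yv=yv/np.linalg.norm(yv);zv=zv-yv*(yv@zv);zv/=np.linalg.norm(zv);return R.from_matrix(np.stack([np.cross(yv,zv),yv,zv],1))
def d(az): a=np.radians(az);return np.array([np.cos(a),np.sin(a),0])
def slideframe(O=None):
    s=np.radians(28);x=d(AZ)*np.cos(s)+np.array([0,0,np.sin(s)]);y=d(AZ+90);n=np.cross(x,y)
    O=x*(705.7-250)+y*113.4+n*-201.1
    return O,x,y,n
def go(p,Rt,frm=None):
    o=ctrl.get_obs();p0,R0=o['ee_pos'],R.from_rotvec(o['orientation'])
    print('t',round(o['t'],2),'pos',p0.round(1),'w',round(o['width'],1),'F',o['ft_force'].round(1),'q',o['qpos'].round(2),'jaw az',np.degrees(np.arctan2(*R0.as_matrix()[[1,0],2])).round(1))
    print('shift cm',(R0.inv().apply(p-p0)/10).round(2),'rot',(R0.inv()*Rt).as_rotvec().round(3),'ang',np.degrees((R0.inv()*Rt).magnitude()).round(1))
E
python3 - <<'E'
from g import *
print(slideframe())
for j in (MAZ+90,MAZ-90):
    print(j);go(MC+[0,0,140],mk(np.array([0,0,-1.]),d(j)))
E
```

```text
(array([467.07791498, 203.66188625,  36.37743024]), array([0.8675956 , 0.16393389, 0.46947156]), array([-0.18566662,  0.9826128 ,  0.        ]), array([-0.46130877, -0.0871652 ,  0.88294759]))
166.0
t 0.1 pos [240.2 576.5 222. ] w 87.7 F [-0.5  0.6  0.4] q [ 1.16  0.42  1.63  0.    1.09 -0.02] jaw az 67.4
shift cm [ 63.06   8.29 -70.94] rot [ 1.000e-03 -1.721e+00 -1.000e-03] ang 98.6
-14.0
t 0.1 pos [240.2 576.5 222. ] w 87.7 F [-0.5  0.6  0.4] q [ 1.16  0.42  1.63  0.    1.09 -0.02] jaw az 67.4
shift cm [ 63.06   8.29 -70.94] rot [1.00e-03 1.42e+00 1.00e-03] ang 81.4
```

```bash
R='[1,[63,8.3,-70.9],[0,1.42,0]]'; python3 -m jog '[[1,[63,8.3,-70.9],[0,1.42,0]],[1,[63,8.3,-70.9],[0,1.42,0]],[1,[63,8.3,-70.9],[0,1.42,0]],[1,[63,8.3,-70.9],[0,1.42,0]],[1,[63,8.3,-70.9],[0,1.42,0]],[1,[63,8.3,-70.9],[0,1.42,0]],[1,[63,8.3,-70.9],[0,1.42,0]],[1,[63,8.3,-70.9],[0,1.42,0]]]'
python3 - <<'E'
from g import *
go(MC+[0,0,140],mk(np.array([0,0,-1.]),d(-14)))
E
```

```text
t: 0.9
ee_pos: [370.2, 198.3, 187.7]
orientation: [-1.195, 1.231, -1.231]
ft_force: [1.3, 0.6, -0.2]
width: 87.8
t 0.9 pos [370.2 198.3 187.7] w 87.8 F [ 1.3  0.6 -0.2] q [ 0.46  0.17  2.09 -0.    0.88  0.49] jaw az -1.7
shift cm [51.37  4.77 19.44] rot [-0.     0.215 -0.   ] ang 12.3
```

```bash
python3 -m jog '[[1,[51.4,4.8,19.4],[0,0.215,0]],[1,[51.4,4.8,19.4],[0,0.215,0]],[1,[51.4,4.8,19.4],[0,0.215,0]],[1,[51.4,4.8,19.4],[0,0.215,0]],[1,[51.4,4.8,19.4],[0,0.215,0]],[1,[51.4,4.8,19.4],[0,0.215,0]],[1,[51.4,4.8,19.4],[0,0.215,0]],[1,[51.4,4.8,19.4],[0,0.215,0]]]'
python3 - <<'E'
from g import *
go(MC+[0,0,140],mk(np.array([0,0,-1.]),d(-14)))
E
```

```text
t: 1.7
ee_pos: [501.9, -178.1, 152.6]
orientation: [-1.086, 1.384, -1.383]
ft_force: [1.1, 0.5, -0.7]
width: 88.0
t 1.7 pos [ 501.9 -178.1  152.6] w 88.0 F [ 1.1  0.5 -0.7] q [-0.36  0.39  1.89  0.    0.87 -0.12] jaw az -13.7
shift cm [12.76  1.25  7.99] rot [ 0.     0.005 -0.   ] ang 0.3
```

```bash
python3 -m jog '[[1,[12.8,1.25,8.0],[0,0.005,0]],[1,[12.8,1.25,8.0],[0,0.005,0]],[1,[12.8,1.25,8.0],[0,0.005,0]],[1,[12.8,1.25,8.0],[0,0.005,0]],[1,[12.8,1.25,8.0],[0,0.005,0]]]'
python3 - <<'E'
from g import *
go(MC+[0,0,140],mk(np.array([0,0,-1.]),d(-14)))
im=grab('wrist','wrist1')
P=pts(im);Q=P.reshape(-1,3)
k=(Q[:,2]>42)&(Q[:,2]<56)&(np.hypot(Q[:,0]-549,Q[:,1]+321)<45)
print(k.sum(),cv2.minAreaRect(Q[k][:,:2].astype(np.float32)))
E
```

```text
t: 2.2
ee_pos: [548.6, -319.8, 139.5]
orientation: [-1.083, 1.39, -1.387]
ft_force: [0.6, -0.4, 0.2]
width: 87.8
t 2.2 pos [ 548.6 -319.8  139.5] w 87.8 F [ 0.6 -0.4  0.2] q [-0.55  0.54  1.66  0.    0.95 -0.3 ] jaw az -14.1
shift cm [ 0.09 -0.05  0.1 ] rot [ 0.002 -0.002 -0.001] ang 0.1
1474 ((549.6935424804688, -320.50811767578125), (39.35939025878906, 25.925928115844727), 76.39649200439453)
```

View pics/wrist1.png

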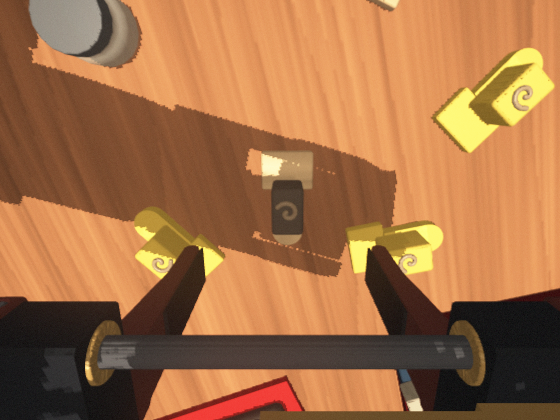

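The wrist view shows the mount at (288,205), with the head up at (287,170) and the nose down at (288,240), and yellow copies on both sides. Its pose agrees with the scene camera to within 1 mm and 1.5 degrees. I'll descend with the fingers partly closed.

```bash
python3 -m jog '[[0.65,[0.06,4,0.1],[0,0,0]],[0.6,[0.06,7.5,0.1],[0,0,0]],[0.6,[0.06,10,0.1],[0,0,0]],[0.6,[0.06,12.1,0.1],[0,0,0]],[0.6,[0.06,12.1,0.1],[0,0,0]],[0.6,[0.06,12.1,0.1],[0,0,0]]]'
python3 -m jog '[[0,[0,0,0],[0,0,0]],[0,[0,0,0],[0,0,0]],[0,[0,0,0],[0,0,0]],[0,[0,0,0],[0,0,0]],[0,[0,0,0],[0,0,0]],[0,[0,0,0],[0,0,0]],[0,[0,0,0],[0,0,0]]]'
```

```text
t: 2.85
ee_pos: [550.0, -318.7, 19.9]
orientation: [-1.085, 1.386, -1.385]
ft_force: [1.1, -0.5, 0.3]
width: 52.9
t: 3.55
ee_pos: [550.5, -320.3, 20.3]
orientation: [-1.083, 1.386, -1.387]
ft_force: [-1.2, 1.9, 6.0]
width: 25.9
```

```bash
python3 -m jog '[[0,[0,-4,0],[0,0,0]],[0,[0,-8,0],[0,0,0]],[0,[0,-12,0],[0,0,0]],[0,[0,-16,0],[0,0,0]],[0,[0,-19,0],[0,0,0]],[0,[0,-19,0],[0,0,0]]]'
cat >> g.py <<'E'
def tgt(xs,h,yo=0):
    O,x,y,n=slideframe();return O+x*xs+y*yo+n*h, mk(-n,-y)
E
python3 - <<'E'
from g import *
go(*tgt(178,120))
E
```

```text
t: 4.15
ee_pos: [552.3, -321.5, 214.4]
orientation: [-1.081, 1.379, -1.393]
ft_force: [0.1, -1.5, -1.1]
width: 26.3
t 4.15 pos [ 552.3 -321.5  214.4] w 26.3 F [ 0.1 -1.5 -1.1] q [-0.55  0.45  1.61 -0.    1.07 -0.3 ] jaw az -14.0
shift cm [-53.11  -1.38 -11.79] rot [0.27  1.118 0.432] ang 70.4
```

```bash
python3 -m jog '[[0,[-53.1,-1.4,-11.8],[0.27,1.118,0.432]],[0,[-53.1,-1.4,-11.8],[0.27,1.118,0.432]],[0,[-53.1,-1.4,-11.8],[0.27,1.118,0.432]],[0,[-53.1,-1.4,-11.8],[0.27,1.118,0.432]],[0,[-53.1,-1.4,-11.8],[0.27,1.118,0.432]],[0,[-53.1,-1.4,-11.8],[0.27,1.118,0.432]],[0,[-53.1,-1.4,-11.8],[0.27,1.118,0.432]],[0,[-53.1,-1.4,-11.8],[0.27,1.118,0.432]]]'
python3 - <<'E'
from g import *
go(*tgt(178,120))
E
```

```text
t: 4.95
ee_pos: [558.3, 54.2, 216.9]
orientation: [0.152, 1.9, -1.818]
ft_force: [1.0, -0.3, -0.7]
width: 25.6
t 4.95 pos [558.3  54.2 216.9] w 25.6 F [ 1.  -0.3 -0.7] q [0.03 0.19 2.07 0.2  0.46 1.15] jaw az -74.0
shift cm [ -5.4    1.21 -15.93] rot [0.025 0.092 0.049] ang 6.1
```

```bash
python3 -m jog '[[0,[-5.4,1.2,-15.9],[0.025,0.092,0.049]],[0,[-5.4,1.2,-15.9],[0.025,0.092,0.049]],[0,[-5.4,1.2,-15.9],[0.025,0.092,0.049]],[0,[-5.4,1.2,-15.9],[0.025,0.092,0.049]],[0,[-5.4,1.2,-15.9],[0.025,0.092,0.049]],[0,[-5.4,1.2,-15.9],[0.025,0.092,0.049]]]'
python3 - <<'E'
from g import *
go(*tgt(178,120))
go(*tgt(178,30))
grab('side','side2');im=grab('scene','scene2')
E
```

```text
t: 5.55
ee_pos: [566.1, 221.2, 225.5]
orientation: [0.284, 1.915, -1.831]
ft_force: [0.8, 0.8, -1.8]
width: 25.8
t 5.55 pos [566.1 221.2 225.5] w 25.8 F [ 0.8  0.8 -1.8] q [ 0.4   0.24  2.   -0.24  0.44  1.98] jaw az -78.9
shift cm [-0.04 -0.03 -0.11] rot [-0.     0.007  0.002] ang 0.4
t 5.55 pos [566.1 221.2 225.5] w 25.8 F [ 0.8  0.8 -1.8] q [ 0.4   0.24  2.   -0.24  0.44  1.98] jaw az -78.9
shift cm [-0.05  8.97 -0.11] rot [-0.     0.007  0.002] ang 0.4
```

View pics/side2.png

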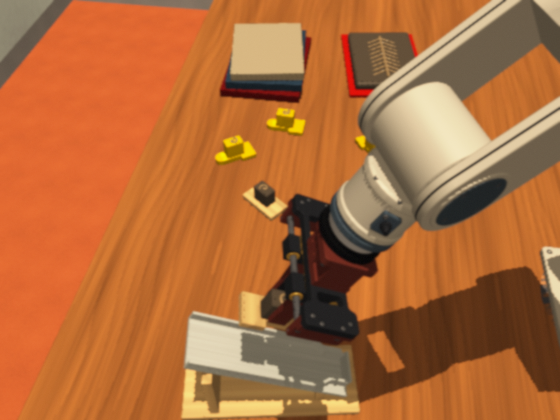

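View pics/scene2.png

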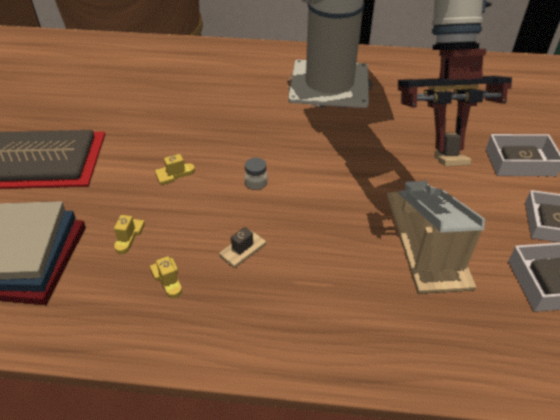

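Both views show the mount held level with the slide's slope, head uphill, at (453,152) in the scene view and (255,310) in the side view. I'll lower to just above the floor.

```bash
python3 -m jog '[[0,[-0.05,3,-0.1],[0,0.007,0]],[0,[-0.05,6,-0.1],[0,0.007,0]],[0,[-0.05,8,-0.1],[0,0.007,0]],[0,[-0.05,9,-0.1],[0,0.007,0]],[0,[-0.05,9,-0.1],[0,0.007,0]]]'
python3 - <<'E'
from g import *
go(*tgt(178,22))
grab('side','side3');im=grab('scene','scene3')
a=cv2.imread('pics/side3.png')[280:420,150:370];b=cv2.imread('pics/scene3.png')[120:300,370:500]
cv2.imwrite('pics/c3.png',np.hstack([cv2.resize(a,(440,280)),cv2.resize(b,(325,450))[:280*1]] ) if 0 else np.hstack([cv2.resize(a,(470,300)),cv2.resize(b,(217,300))]))
E
```

```text
t: 6.15
ee_pos: [609.1, 227.2, 146.3]
orientation: [0.296, 1.921, -1.836]
ft_force: [1.5, 0.5, -1.4]
width: 25.6
t 6.15 pos [609.1 227.2 146.3] w 25.6 F [ 1.5  0.5 -1.4] q [ 0.38  0.42  1.96 -0.33  0.29  2.07] jaw az -79.6
shift cm [ 0.07  0.75 -0.32] rot [-0.002 -0.005  0.001] ang 0.3
```

View pics/c3.png

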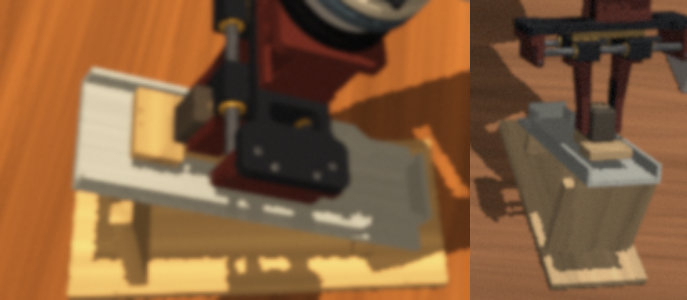

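The mount is centred between the walls, head uphill, about 8 mm above the floor. I'll lower in small steps and watch for contact.

```bash
python3 -m jog '[[0,[0,0.25,-0.2],[0,0,0]],[0,[0,0.45,-0.2],[0,0,0]],[0,[0,0.45,-0.2],[0,0,0]]]'
python3 - <<'E'
from g import *
go(*tgt(178,20))
E
python3 -m jog '[[0,[0,0.15,0],[0,0,0]],[0,[0,0.15,0],[0,0,0]],[0,[0,0.15,0],[0,0,0]]]'
python3 - <<'E'
from g import *
go(*tgt(178,20))
E
```

```text
t: 6.55
ee_pos: [611.2, 231.7, 144.5]
orientation: [0.297, 1.919, -1.831]
ft_force: [0.1, 0.9, -1.2]
width: 25.8
t 6.55 pos [611.2 231.7 144.5] w 25.8 F [ 0.1  0.9 -1.2] q [ 0.39  0.43  1.96 -0.34  0.29  2.08] jaw az -79.5
shift cm [0.24 0.66 0.08] rot [-0.001 -0.003 -0.002] ang 0.2
t: 6.85
ee_pos: [611.7, 231.7, 142.7]
orientation: [0.296, 1.92, -1.832]
ft_force: [0.2, 0.5, -0.3]
width: 26.1
t 6.85 pos [611.7 231.7 142.7] w 26.1 F [ 0.2  0.5 -0.3] q [ 0.39  0.43  1.96 -0.34  0.29  2.08] jaw az -79.5
shift cm [0.2  0.47 0.06] rot [-0.001 -0.003 -0.001] ang 0.2
```

```bash
python3 -m jog '[[0,[0,0.2,0],[0,0,0]],[0,[0,0.2,0],[0,0,0]],[0,[0,0.2,0],[0,0,0]]]'
python3 -m jog '[[0,[0,0.1,0],[0,0,0]],[0,[0,0.1,0],[0,0,0]],[0,[0,0.1,0],[0,0,0]]]'
python3 -m jog '[[0,[0,0.1,0],[0,0,0]],[0,[0,0.1,0],[0,0,0]],[0,[0,0.1,0],[0,0,0]]]'
python3 - <<'E'
from g import *
go(*tgt(178,20))
grab('side','side4');im=grab('scene','scene4')
a=cv2.imread('pics/side4.png')[280:420,150:370];b=cv2.imread('pics/scene4.png')[150:250,390:490]
cv2.imwrite('pics/c4.png',np.hstack([cv2.resize(a,(470,300)),cv2.resize(b,(300,300))]))
E
```

```text
t: 7.15
ee_pos: [612.7, 231.8, 140.8]
orientation: [0.296, 1.92, -1.832]
ft_force: [0.3, 0.3, -1.5]
width: 25.9
t: 7.45
ee_pos: [613.2, 231.8, 140.0]
orientation: [0.296, 1.92, -1.832]
ft_force: [-0.0, 0.4, -0.9]
width: 26.0
t: 7.75
ee_pos: [613.6, 231.9, 139.1]
orientation: [0.296, 1.92, -1.832]
ft_force: [-0.3, -0.1, -1.4]
width: 25.7
t 7.75 pos [613.6 231.9 139.1] w 25.7 F [-0.3 -0.1 -1.4] q [ 0.39  0.44  1.95 -0.35  0.28  2.09] jaw az -79.5
shift cm [0.2  0.07 0.06] rot [-0.001 -0.003 -0.001] ang 0.2
```

View pics/c4.png

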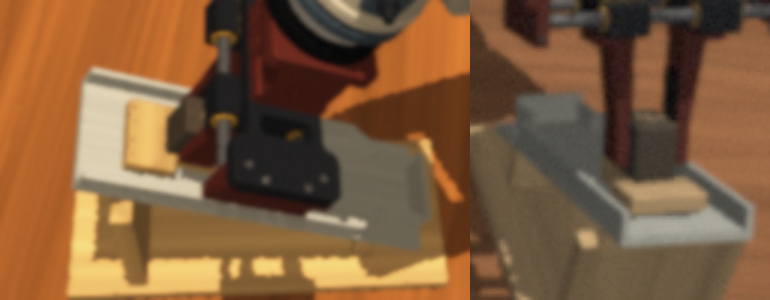

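```bash
python3 -m jog '[[0,[0,0.1,0],[0,0,0]],[0,[0,0.1,0],[0,0,0]],[0,[0,0.1,0],[0,0,0]]]'
python3 -m jog '[[0,[0,0.07,0],[0,0,0]],[0,[0,0.07,0],[0,0,0]],[0,[0,0.07,0],[0,0,0]]]'
```

```text
t: 8.15
ee_pos: [614.1, 232.0, 138.3]
orientation: [0.296, 1.92, -1.832]
ft_force: [-0.6, 0.9, -0.9]
width: 25.5
t: 8.45
ee_pos: [614.4, 232.1, 137.6]
orientation: [0.296, 1.92, -1.832]
ft_force: [-0.4, 0.3, -0.8]
width: 26.0
```

Run:
```python
from g import *
go(*tgt(178,20))
O,x,y,n=slideframe()
for t in('side','scene'):
    im=grab(t,t+'5');P=pts(im)-O;c=np.stack([P@x,P@y,P@n],-1)
    hsv=cv2.cvtColor(im['color'],cv2.COLOR_RGB2HSV)
    k=(c[...,0]>190)&(c[...,0]<230)&(abs(c[...,1])<30)&(c[...,2]>-5)&(c[...,2]<30)&(im['z_map']>0)
    h=c[...,2][k];print(t,np.histogram(h,bins=np.arange(-5,22)))
    w=k&(c[...,2]>8);print(np.percentile(c[w],[2,50,98],axis=0).round(1))
```

```text
t 8.45 pos [614.4 232.1 137.6] w 26.0 F [-0.4  0.3 -0.8] q [ 0.39  0.45  1.95 -0.35  0.28  2.09] jaw az -79.5
shift cm [ 0.2  -0.1   0.06] rot [-0.001 -0.003 -0.001] ang 0.2
side (array([  0,   3,  10,  42,  87, 119,  57,  22,  16,  13,  20,  15,  13,
        13,  18,  56, 131, 191, 162,  55,   8,   2,   6,   8,   6,   6]), array([-5, -4, -3, -2, -1,  0,  1,  2,  3,  4,  5,  6,  7,  8,  9, 10, 11,
       12, 13, 14, 15, 16, 17, 18, 19, 20, 21]))
[[190.8 -20.7   9.1]
 [206.5   4.9  12.8]
 [221.9  23.6  27.7]]
scene (array([ 0,  0,  5, 52, 23, 11, 11, 17, 12, 17, 18, 18, 21, 10, 19, 58, 71,
       17,  9,  8,  9,  9,  3, 13,  7,  9]), array([-5, -4, -3, -2, -1,  0,  1,  2,  3,  4,  5,  6,  7,  8,  9, 10, 11,
       12, 13, 14, 15, 16, 17, 18, 19, 20, 21]))
[[190.5 -22.7   8.9]
 [198.5  -2.1  12.1]
 [222.2  20.5  29.2]]
```

The head's top is about 12.6 mm above the floor, so the gap is about 0.5 mm. The origin is at x≈178 and the mount is centred to within a few mm, so I release here.

```bash
python3 -m jog '[[0.6,[0,0,0],[0,0,0]],[0.6,[0,0,0],[0,0,0]],[0.6,[0,0,0],[0,0,0]],[0.6,[0,0,0],[0,0,0]],[0.6,[0,0,0],[0,0,0]],[0.6,[0,0,0],[0,0,0]],[0.6,[0,0,0],[0,0,0]],[0.6,[0,0,0],[0,0,0]]]'
python3 - <<'E'
from h import *
grab('side','side6');grab('scene','scene6')
a=cv2.imread('pics/side6.png')[280:420,150:370];b=cv2.imread('pics/scene6.png')[150:250,390:490]
cv2.imwrite('pics/c6.png',np.hstack([cv2.resize(a,(470,300)),cv2.resize(b,(300,300))]))
E
```

```text
t: 9.35
ee_pos: [614.4, 232.1, 137.7]
orientation: [0.296, 1.92, -1.832]
ft_force: [-0.2, -0.2, -0.6]
width: 52.6
```

View pics/c6.png

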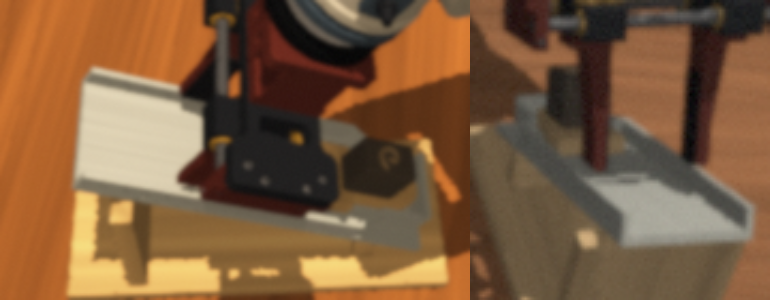

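It slid to the foot. I'll retract along the floor normal and check the seat.

```bash
python3 -m jog '[[0.6,[0,-4,0],[0,0,0]],[0.6,[0,-8,0],[0,0,0]],[0.6,[0,-12,0],[0,0,0]],[0.6,[0,-15,0],[0,0,0]],[0.6,[0,-15,0],[0,0,0]]]'
python3 -m jog '[[0.6,[-3,-4,-5],[0,0,0]],[0.6,[-3,-4,-10],[0,0,0]],[0.6,[-3,-4,-15],[0,0,0]],[0.6,[-3,-4,-20],[0,0,0]],[0.6,[-3,-4,-24],[0,0,0]],[0.6,[-3,-4,-24],[0,0,0]],[0.6,[-3,-4,-24],[0,0,0]]]'
python3 - <<'E'
from g import *
O,x,y,n=slideframe()
for t in('side','scene'):
    im=grab(t,t+'7');P=pts(im)-O;c=np.stack([P@x,P@y,P@n],-1)
    k=(abs(c[...,1])<34)&(c[...,2]>44)&(c[...,2]<54)&(c[...,0]>0)&(c[...,0]<250)&(im['z_map']>0)
    print(t,k.sum(),c[k].mean(0).round(1),cv2.minAreaRect(c[k][:,:2].astype(np.float32)))
    k=(abs(c[...,1])<22)&(c[...,2]>9)&(c[...,2]<15)&(c[...,0]>40)&(c[...,0]<250);print('base top x',np.percentile(c[...,0][k],[1,50,99]),np.percentile(c[...,2][k],50))
a=cv2.imread('pics/side7.png')[280:420,150:370];b=cv2.imread('pics/scene7.png')
cv2.imwrite('pics/c7.png',np.hstack([cv2.resize(a,(400,300)),cv2.resize(b,(400,300))]))
E
```

```text
t: 9.95
ee_pos: [545.5, 219.7, 274.3]
orientation: [0.302, 1.918, -1.826]
ft_force: [-0.5, -0.2, -0.2]
width: 52.4
t: 10.65
ee_pos: [508.1, 457.5, 317.6]
orientation: [0.292, 1.918, -1.833]
ft_force: [0.0, -0.4, -0.6]
width: 52.5
side 48 [59.2 -5.8 47.6] ((58.88720703125, -6.76237678527832), (16.620372772216797, 8.65585708618164), 29.64410400390625)
base top x [57.83554035 75.78503508 88.34255899] 12.115033426539497
scene 73 [49.1 -0.7 46.6] ((45.322811126708984, -0.7673978805541992), (44.39041519165039, 24.402441024780273), 3.242081880569458)
base top x [42.34712586 69.21927799 89.83058258] 10.949468450975873
```

View pics/c7.png

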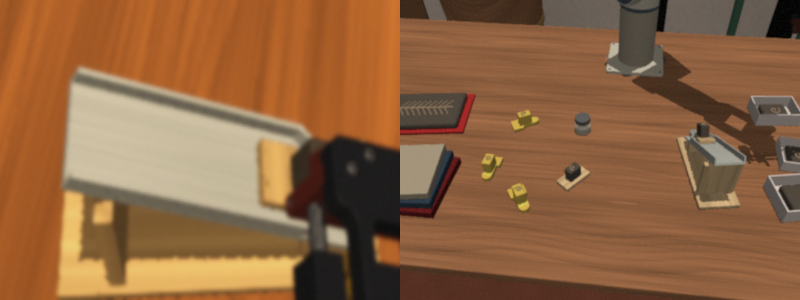

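The head end is at x≈88–90 mm, where a seated mount would put it at 88, and the stone's centre is at x≈45 against 44. The gripper is clear and the bystanders look undisturbed.

Run:
```python
from m import *
for a in('scene1','scene7'):
    Q,C=blob(a,(215,270,224,268),42,56);J,_=blob(a,(240,272,155,192),50,62);print(a,Q.mean(0).round(1),J.mean(0).round(1))
print(ctrl.close_job())
```

```text
scene1 [ 649.3 -148.    47.2] [ 442.4 -150.3   54.5]
scene7 [ 649.4 -148.3   47.1] [ 442.6 -150.2   54.6]
the job is handed in; nothing more can be done
None
```

The round-nosed mount is in the seat at the foot of the chute, and the job is handed in, about 11 s in on the robot's clock. I gripped it by its stone and let go at about x 178 in the chute, nose downhill and about half a millimetre off the floor. It slid down by itself.

- **Seat:** the scene camera puts the mount's origin at x≈45 mm (nominal 44), tilted about 3° in its fit. The head end is at 88–90 mm (nominal 88).
- **Side view:** the gripper partly blocked this camera in the last picture. Its stone fit is therefore not usable, but its head-end reading agrees.
- **Bystanders:** the wide mount and the jar are within 0.4 mm of where they started.
- **Robot:** the gripper was well clear of everything at hand-in, and the highest wrist force I read was about 6 N.

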